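# Press the masala cupboard's push catch and swing its door wide

### The job

Open the little masala cupboard with fingertips only: press its closed door in near the edge away from the hinges until the push catch lets go, and take the finger off so that the spring throws the door ajar by itself. Then, with a finger behind the ajar door, swing it wide open, about square to the cupboard's front, and leave it standing so. Do not grip the door, and do not lift, shift or knock the tumbler, masala box, patila or chakla standing around it.

Things in the scene. Friction and masses are not known exactly. Their poses are not given: they have to be found in the camera images.
- cupboard: small wooden countertop cupboard, fixed: carcass 150 deep x 220 wide x 260 high with a dark top board up to 268 above the shelf plank (overhanging each side by 6 mm, flush with the carcass in front). Origin under its centre on the plank, z up; its front looks along its own -x, the hinges are on its own +y side.
- door (a joint): door angle (rad) about its upright hinge line: 0 shut and latched, grows as it opens, 1.57 square to the front, stop at 1.75. Pushed in from shut, it gives to -0.030 (5 to 6 mm at the free edge); the catch lets go at about -0.014, with 6 to 8 N there. When the finger leaves, a sprung plunger throws it to 0.27-0.42 rad within a second. Pulling does not open it while latched.
- door_press (a point): a good spot to press: on the outer face of the door, 30 mm below the door's top and 30 mm in from its free edge (184 mm from the hinge line). The door is a stiff slab, so anywhere along the free edge will do. Moves with the door. Axes as the door's: outer face looks along -x, z up, hinge line in +y.
- door_edge (a point): top corner of the door's free edge, at mid thickness, 252 above the plank, 214 mm from the hinge line. The door is a plain slab without handle, 16 thick, 216 wide, 230 high (from 22 to 252 above the plank), its back 7 mm before the carcass when shut. Moves with the door.
- door_hinge (a point): top of the hinge line (at the door's mid thickness), 252 above the plank; two brass hinges show on the face at this side. Axes as the door's, turning with it: the door runs from here along -y, its outer face looks along -x. Opening carries the free edge out to the cupboard's -x side and then round towards the hinge side.
- door_front: outer half of the door slab (8 mm thick), the face that is pressed. Origin at the foot of the hinge line, axes as the door's.
- door_back: inner half of the door slab (8 thick), the face pushed from behind. Once ajar the door swings with light friction (under 1 N at the edge) and stays where it is left. Origin at the foot of the hinge line, axes as the door's. Catch and plunger sit 90 to 125 above the plank near the free edge; above 150 the gap between door and carcass is empty.
- tumbler: loose steel tumbler, 72 across the rim, 105 high, standing before the cupboard outside the door's swing. Origin under its centre. Leave alone.
- masala_box: loose round red plastic masala box with ribbed twist cap, 92 across, 119 high, standing near the cupboard outside the door's swing. Origin under its centre. Leave alone.
- patila: loose aluminium cooking pot, 180 across the rim, 86 high, standing behind the cupboard. Origin under its centre. Leave alone.
- chakla: loose round wooden rolling board, 200 across, 18 thick with three feet, leaning upright against the cupboard's side on the free-edge side, its top about 195 above the plank. Origin at its lowest point. Leave alone.

How it is judged:
On the way, in this order (a step that is already met when the one before it is completed fails the run):
1. the shut door is pressed in with the fingers (value of joint door below -0.008 rad and contact force between the fingers and cupboard above 1 N), for 0.02 s.
2. the spring has thrown the door ajar, the robot off it (value of joint door between 0.2 and 0.7 rad and contact force between each of the fingers, the arm and cupboard below 0.2 N), for 0.1 s.
At the end, for the whole second after the job is handed in: the door stands still, open by at least 1.3 rad (75 degrees), and the tumbler, masala box, patila and chakla are within 20 mm of where they stood (value of joint door above 1.3 rad and velocity of joint door between -0.05 and 0.05 rad/s and distance of each of tumbler, masala_box, patila, chakla from where it was at the start of the episode below 0.02 m); the robot touches nothing.
It fails at once if the door is gripped: outer and inner face squeezed at once (contact force between the fingers and door_front above 3 N and contact force between the fingers and door_back above 3 N).
It fails at once if a bystander is lifted, shifted or knocked (distance of any of tumbler, masala_box, patila, chakla from where it was at the start of the episode above 0.02 m).
It fails at once if the arm or the gripper's body, not the fingers, pushes the cupboard or its door (contact force between the arm and cupboard above 10 N).
It also fails if it takes over 54 s, if anything falls off the work surface, if the arm or the gripper's body presses on something with over 40 N, if the wrist force passes 120 N, or if a joint passes its speed limit or range.

### The arm

A 6-joint arm with a two-finger parallel gripper is mounted at the origin on the work surface. World frame = base frame: x ahead of the robot, y to its left, z up, the work surface at z = 0. Lengths are in m, angles in rad, forces in N, time in s.
With the tool pointing down it reaches from about 0.325 to 0.775 m from the base axis. Payload 9.3 kg.
Tool frame: the origin (TCP) lies on the centre line of the jaws, within the pads' length; the fingertips stand 17 mm ahead of it and the grasp point (between the pads) lies 2 mm behind it; y points along the fingers, z is the direction in which the jaws open and shut, and the axes are right-handed (so a half turn about y gives the same grasp; the last joint's range is limited). The gripper opens to 85 mm and grips with 20 to 120 N. Pads are 22 mm wide; open, the fingers measure 114 mm over their backs; the gripper's body (76 mm by 85 mm) begins 54 mm behind the grasp point. The pads swing forward as they close: fully open they stand 13 mm farther back than shut.
Start: joints at [1.141, 0.259, 0.021, 1.334, 0, 1.418], TCP at [0.15, 0.529, 0.211] pointing down, gripper open.
Joint ranges: [-3.04, 3.04], [-0.91, 1.82], [-1.04, 1.36], [-1.92, 1.95], [-1.52, 1.45], [-3.14, 3.14]. Speed limits (rad/s): [2.22, 2.22, 2.79, 3.14, 3.14, 3.14].

### API

Orientations are given as a unit quaternion [x, y, z, w].
In Python, from rig import sensors, read_camera, bot gives the robot as it stands.
- The arm moves only by the tool move_arm, never from a script. Its argument "moves" is a list that holds one entry, the list of rows, each a list of 5 numbers: the shift along the world's x, y, z in mm, then the turn about the world's z in rad, then the closure, from 0 (fully open) to 1 (shut). In form: [[[dx, dy, dz, turn, fingers], ...]]. A call has 1 to 12 rows; each row is the pose to reach, as a shift and turn from the pose measured when the call began; what a row does not reach only later rows make up. A row lasts 1/12 s, in which the tool goes at most 41.7 mm and 7.16 degrees, less where a joint would pass 70% of its speed; a pose out of reach is approached as far as the arm can. A call with a gripper value outside its range is refused whole. The fingers move at their own pace and stop on an object; the grip force is fixed at half the most. Time passes only in rows, so rows that repeat a pose let the fingers close. It gives the time, the measured TCP pose, the force and the opening at its end, in the units of the state.
- sensors.read_state(): the state, without advancing time (a new reading comes with each control period).
- read_camera(name): name is "side" or "top" or "wrist"; returns a dict with "color" (384x512x3 uint8, blue, green, red), "intrinsics" (3x3 intrinsics, pixels), "origin" and "rotation" of the camera in the world. Camera axes: x right, y up, looking along -z (the intrinsics and any distortion apply to the point x, -y, -z); pixel columns grow to the right and rows downward; lengths in m; the calibration is good to about 2 mm. The wrist camera is an equidistant fisheye: a pixel r from the principal point sees the ray r / f radians off the axis. A picture is of the moment at which its call begins. There is no depth.
- bot.close_job(): hands the job in, once; it reports no verdict.
The state is a dict: "clock": time; "joints": joint angles; "dq": joint speeds; "joint_efforts": joint torques, N m; "tool_pos": TCP position; "tool_rot": TCP orientation; "wrist_force": force on the tool from outside, world axes, zero at the start; "wrist_torque": the same for the moment, N m; "opening": opening from 0.0 (shut) to 1.0 (fully open).
Only numpy, scipy, OpenCV 4.12 (cv2) and the standard library are available. Lean on these libraries where they do the work, as an engineer would, in place of code of your own. Each camera call takes 0.05 s, during which the arm holds its last target. There are 200 camera calls.

## Working session

There is one attempt and no reset: what is moved stays moved. The work goes in short steps, Python scripts to look and compute and a tool call to move; the robot and the scene stay as the last step left them, time stands still between calls to the robot, and variables do not carry over. Pictures are saved under pics/ and viewed, about 8 in all and at most 12, crops included, and the job is handed in when it is done.

Besides the shell and the picture viewer there is one more tool, called after ">>>" as name(argument=value, ...), one argument or row to a line, values as JSON. move_arm: Moves the arm, as the interface text tells. Its arguments: {"type":"object","properties":{"moves":{"type":"array"}},"required":["moves"]}

```bash
mkdir -p pics; ls
python3 - <<'E'
from rig import sensors, read_camera
import cv2, numpy as np
s=sensors.read_state(); print({k:np.round(v,3).tolist() for k,v in s.items()})
for n in ("side","top"):
    c=read_camera(n); cv2.imwrite(f"pics/{n}0.png",c["color"])
    print(n,np.round(c["intrinsics"],1).tolist(),np.round(c["origin"],3),np.round(c["rotation"],3).tolist())
E
```

```text
pics
{'clock': 0.0, 'joints': [1.141, 0.259, 0.021, 1.334, 0.0, 1.418], 'dq': [0.0, 0.002, -0.001, -0.001, -0.0, 0.0], 'joint_efforts': [0.001, -55.565, 34.453, 0.014, -0.0, -0.0], 'tool_pos': [0.15, 0.529, 0.211], 'tool_rot': [0.701, -0.098, 0.097, -0.7], 'wrist_force': [-0.396, -0.004, -0.153], 'wrist_torque': [0.037, 0.027, 0.007], 'opening': 0.997}
side [[358.6, 0.0, 254.7], [0.0, 358.6, 189.9], [0.0, 0.0, 1.0]] [0.549 0.334 1.013] [-0.004, 0.176, 0.984, -0.026]
top [[390.2, 0.0, 257.9], [0.0, 390.2, 197.9], [0.0, 0.0, 1.0]] [0.415 0.039 1.301] [0.048, -0.049, -0.705, 0.706]
```

View pics/top0.png

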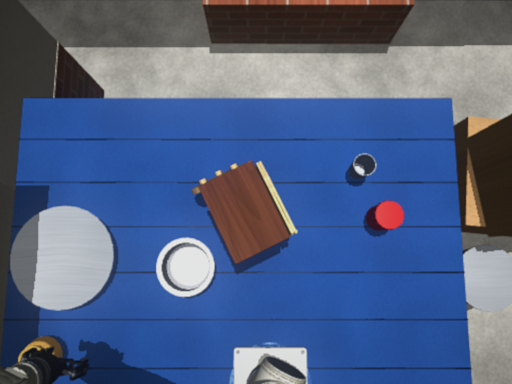

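View pics/side0.png

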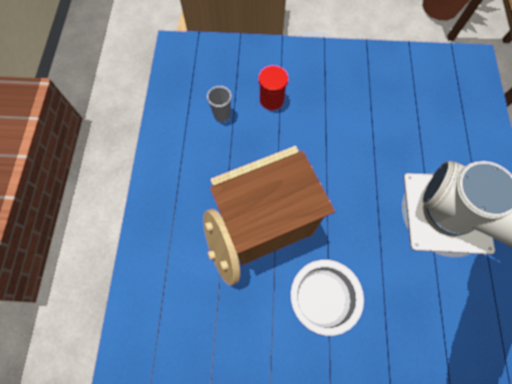

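The top view shows the dark-brown top board with corners near (200,183), (255,162), (294,235) and (238,263). The yellow door strip runs from (260,163) to (296,233). The chakla leans on the far (+x) side at about (193,190), so the door's free edge is at the far end and the hinge at the near end. The side view agrees. Next I measure the board corners and the door strip by colour.

```bash
cat > h.py <<'E'
import numpy as np, cv2
from scipy.spatial.transform import Rotation as R
from rig import sensors, read_camera, bot
def ray(c,uv):
    K=c["intrinsics"]; x=(uv[0]-K[0][2])/K[0][0]; y=(uv[1]-K[1][2])/K[1][1]
    return np.array(c["origin"]),R.from_quat(c["rotation"]).apply([x,-y,-1])
def onz(c,uv,z):
    o,d=ray(c,uv); return (o+d*(z-o[2])/d[2])[:2]
def proj(c,p):
    K=c["intrinsics"]; q=R.from_quat(c["rotation"]).inv().apply(np.array(p)-c["origin"])
    return np.array([K[0][2]-K[0][0]*q[0]/q[2],K[1][2]+K[1][1]*q[1]/q[2]])
def masks(c):
    h=cv2.cvtColor(c["color"],cv2.COLOR_BGR2HSV).astype(int); H,S,V=h[...,0],h[...,1],h[...,2]
    return dict(door=((H>17)&(H<32)&(S>50)&(V>140)), red=((H<5)|(H>175))&(S>200)&(V>120), board=((H<15)|(H>175))&(S>80)&(S<=200)&(V<160)&(V>30))
def comp(m,lo,hi):
    n,l,st,ce=cv2.connectedComponentsWithStats(m.astype(np.uint8)); out=[]
    for i in range(1,n):
        x,y=ce[i]
        if lo[0]<x<hi[0] and lo[1]<y<hi[1]: out.append((st[i,4],i))
    a,i=max(out); return (l==i).astype(np.uint8)
E
python3 - <<'E'
from h import *
R0={"top":((180,130),(420,290)),"side":((190,50),(345,290))}
for n in R0:
    c=read_camera(n); m=masks(c)
    for k,z in (("door",.252),("board",.268),("red",.119)):
        b=comp(m[k],*R0[n]); cn=max(cv2.findContours(b,0,2)[0],key=cv2.contourArea)
        r=cv2.minAreaRect(cn); bp=cv2.boxPoints(r)
        ap=cv2.approxPolyDP(cn,5,True)[:,0]
        print(n,k,b.sum(),np.round(bp).tolist()); print('  poly',[(p.tolist(),np.round(onz(c,p,z),3).tolist()) for p in ap], 'box',[np.round(onz(c,p,z),3).tolist() for p in bp])
c=read_camera("top"); print("tumbler",onz(c,(364,165),.105), "axes px", proj(c,(0,0,0)))
E
```

```text
top door 454 [[255.0, 164.0], [261.0, 161.0], [296.0, 231.0], [291.0, 234.0]]
  poly [([259, 162], [0.661, 0.034]), ([293, 233], [0.467, -0.057])] box [[0.656, 0.044], [0.664, 0.03], [0.471, -0.065], [0.464, -0.052]]
top board 5234 [[197.0, 186.0], [251.0, 159.0], [290.0, 236.0], [235.0, 263.0]]
  poly [([251, 161], [0.66, 0.056]), ([198, 186], [0.591, 0.198]), ([235, 262], [0.39, 0.097]), ([289, 235], [0.461, -0.045])] box [[0.591, 0.202], [0.666, 0.055], [0.458, -0.047], [0.387, 0.096]]Traceback (most recent call last):
  File "<stdin>", line 6, in <module>
  File "h.py", line 20, in comp
    a,i=max(out); return (l==i).astype(np.uint8)
        ~~~^^^^^
ValueError: max() iterable argument is empty
```

Run:
```python
from h import *
c=read_camera("top")
s=sensors.read_state(); M=R.from_quat(s["tool_rot"]).as_matrix(); print(np.round(M,2).tolist())
cor=np.array([(.663,.0555),(.591,.2),(.3885,.0965),(.460,-.046)])
o=cor.mean(0); n=(cor[0]+cor[3]-cor[1]-cor[2]); n/=np.linalg.norm(n); y=np.array([n[1],-n[0]])
print("n",n,"y",y,"o",o)
tz=M[:2,2]; print("jaw yaw",np.degrees(np.arctan2(tz[1],tz[0])),"door y yaw",np.degrees(np.arctan2(y[1],y[0])))
h=o+.090*n+.106*y; f=o+.090*n-.108*y
pp=lambda a,r,off:h+r*(-y*np.cos(a)+n*np.sin(a))+off*(n*np.cos(a)+y*np.sin(a))
print("hinge",h,"free",f,"press face",pp(0,184e-3,8e-3),"open edge",pp(1.57,.214,0))
for z,p in ((.252,h),(.252,f)): print(proj(c,[*p,z]))
print("tumbler",onz(c,(364,165),.105),"box",onz(c,(388,215),.119))
p=pp(0,.184,.008)
for off in (.14,.045): t=p+off*n; print(off,t,"shift",np.round((t-s["tool_pos"][:2])*1e3))
```

```text
[[0.96, -0.0, 0.27], [-0.27, -0.0, 0.96], [-0.0, -1.0, -0.0]]
n [ 0.4472136  -0.89442719] y [-0.89442719 -0.4472136 ] o [0.525625 0.0765  ]
jaw yaw 74.13931212796766 door y yaw -153.434948822922
hinge [ 0.47106494 -0.05140309] free [0.66247236 0.04430062] press face [0.63921725 0.0237288 ] open edge [ 0.56692104 -0.24273424]
[290.95725114 231.39523884]
[255.40360535 161.57979558]
tumbler [ 0.68661861 -0.29509035] box [ 0.52819323 -0.35850253]
0.14 [ 0.70182716 -0.10149101] shift [ 552. -630.]
0.045 [ 0.65934187 -0.01652043] shift [ 509. -545.]
```

>>> move_arm(
  moves=[
    [[0,0,80,0,0.5],[20,-10,130,-0.1,1],[45,-45,150,-0.2,1],[70,-75,150,-0.3,1],[95,-105,150,-0.4,1],[120,-135,150,-0.5,1],[145,-165,150,-0.6,1],[170,-195,150,-0.7,1],[195,-225,150,-0.8,1],[220,-255,150,-0.83,1],[245,-285,150,-0.83,1],[270,-315,150,-0.83,1]],
  ],
)

```text
clock: 1.2
tool_pos: [0.4143, 0.22, 0.3612]
tool_rot: [0.602, -0.372, 0.372, -0.601]
wrist_force: [0.6, 1.7, 0.8]
opening: -0.004
```

>>> move_arm(
  moves=[
    [[25,-28,0,0,1],[50,-56,0,0,1],[76,-85,0,0,1],[103,-115,0,0,1],[130,-145,0,0,1],[156,-174,0,0,1],[182,-203,0,0,1],[208,-232,0,0,1],[234,-261,0,0,1],[260,-290,0,0,1],[286,-319,0,0,1],[288,-321,0,0,1]],
  ],
)

```text
clock: 2.2
tool_pos: [0.7073, -0.1072, 0.3534]
tool_rot: [0.601, -0.372, 0.374, -0.601]
wrist_force: [-1.2, -0.3, -2.4]
opening: -0.001
```

>>> move_arm(
  moves=[
    [[0,0,-35,0,1],[0,0,-70,0,1],[0,0,-105,0,1],[0,0,-121,0,1],[0,0,-121,0,1]],
  ],
)

```text
clock: 2.62
tool_pos: [0.7056, -0.1069, 0.2273]
tool_rot: [0.602, -0.375, 0.371, -0.6]
wrist_force: [-0.3, -0.2, 0.1]
opening: -0.005
```

Run:
```python
from h import *
s=sensors.read_state(); print(s["clock"],s["tool_pos"],np.round(s["joints"],2)); 
a=[read_camera(n)["color"] for n in ("top","wrist","side")]
cv2.imwrite("pics/a1.png",np.hstack([a[0][120:300,170:420],a[2][60:240,150:400]]).repeat(1,0)); cv2.imwrite("pics/w1.png",a[1])
im=cv2.imread("pics/a1.png"); cv2.imwrite("pics/a1.png",cv2.resize(im,None,fx=1.6,fy=1.6))
```

```text
2.6167 [ 0.70559258 -0.10686957  0.22733641] [-0.27  0.56  0.54  1.56 -0.    0.84]
```

View pics/a1.png

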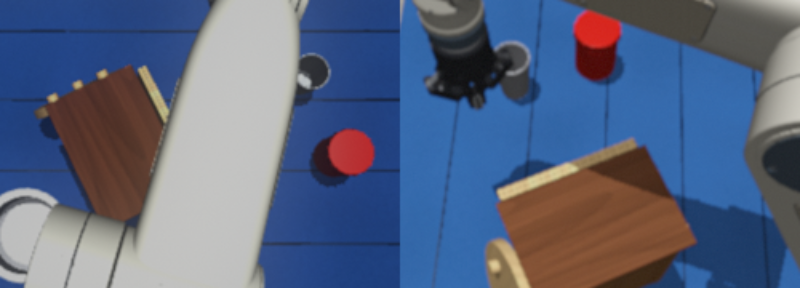

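View pics/w1.png

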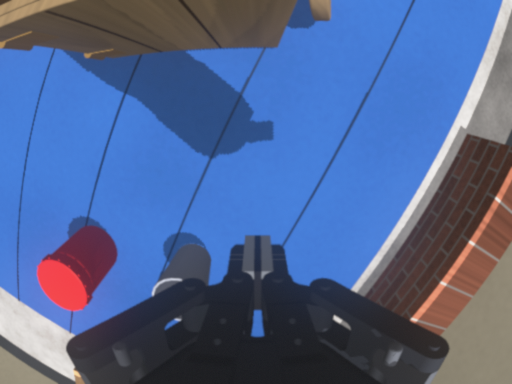

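The crops show the closed fingers in front of the door near its free edge, clear of the tumbler, and the forearm passing high over the cupboard. In the wrist view the door top edge is at the upper left, with its free end near (290,45), and the closed fingertips are at (257,240). Next I approach in small steps.

>>> move_arm(
  moves=[
    [[-11,22,10,0,1],[-22,44,11,0,1],[-33,66,11,0,1],[-42,84,11,0,1],[-45,90,11,0,1],[-45,90,11,0,1],[-45,90,11,0,1]],
  ],
)

```text
clock: 3.35
tool_pos: [0.6635, -0.0176, 0.2465]
tool_rot: [-0.601, 0.37, -0.375, 0.601]
wrist_force: [-0.4, -0.4, 0.1]
opening: 0.002
```

Run:
```python
from h import *
c=read_camera("wrist"); print(c["origin"]); cv2.imwrite("pics/w2.png",c["color"])
s=sensors.read_state(); print(s["tool_pos"],s["wrist_force"])
```

```text
[0.62660571 0.05631159 0.40884132]
[ 0.66350867 -0.01806695  0.24589725] [ 0.41201475 -0.12910086 -0.01954608]
```

View pics/w2.png

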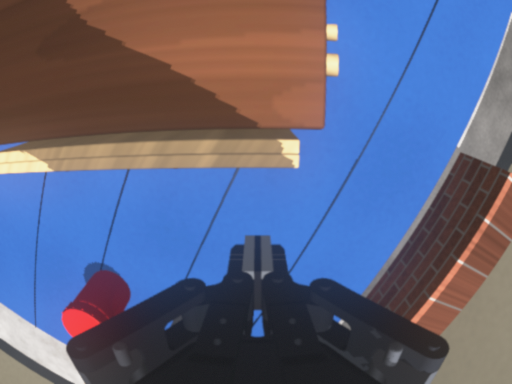

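The fingers are parallel to the door, about 30 mm in from its free edge at column 299, and still clear of the face.

>>> move_arm(
  moves=[
    [[-5,10,-4,0,1],[-10,20,-6,0,1],[-10,20,-6,0,1],[-10,20,-6,0,1],[-11,22,-6,0,1],[-11,22,-6,0,1]],
  ],
)

```text
clock: 3.9
tool_pos: [0.6525, 0.0041, 0.2399]
tool_rot: [-0.601, 0.371, -0.375, 0.601]
wrist_force: [0.5, -0.2, 0.0]
opening: 0.002
```

>>> move_arm(
  moves=[
    [[-1,2,0,0,1],[-2,4,0,0,1],[-2,4,0,0,1],[-2,4,0,0,1]],
  ],
)

```text
clock: 4.23
tool_pos: [0.6505, 0.0082, 0.24]
tool_rot: [-0.601, 0.371, -0.375, 0.601]
wrist_force: [-0.0, -0.8, 0.0]
opening: -0.003
```

>>> move_arm(
  moves=[
    [[-1,2,0,0,1],[-2,4,0,0,1],[-2,4,0,0,1],[-2,4,0,0,1]],
  ],
)

```text
clock: 4.57
tool_pos: [0.6484, 0.0123, 0.24]
tool_rot: [-0.601, 0.371, -0.375, 0.601]
wrist_force: [0.0, -0.2, 0.1]
opening: 0.003
```

>>> move_arm(
  moves=[
    [[-1,2,0,0,1],[-1,2,0,0,1],[-1,2,0,0,1]],
  ],
)

```text
clock: 4.82
tool_pos: [0.6474, 0.0144, 0.2401]
tool_rot: [-0.601, 0.37, -0.375, 0.601]
wrist_force: [-0.2, -0.1, -0.1]
opening: -0.004
```

>>> move_arm(
  moves=[
    [[-1,2,0,0,1],[-1,2,0,0,1],[-1,2,0,0,1]],
  ],
)

```text
clock: 5.07
tool_pos: [0.6464, 0.0165, 0.2402]
tool_rot: [-0.601, 0.37, -0.375, 0.601]
wrist_force: [0.7, 0.2, 0.2]
opening: -0.005
```

>>> move_arm(
  moves=[
    [[-1,2,0,0,1],[-1,2,0,0,1],[-1,2,0,0,1]],
  ],
)

```text
clock: 5.32
tool_pos: [0.6453, 0.0186, 0.2402]
tool_rot: [-0.601, 0.37, -0.375, 0.601]
wrist_force: [0.0, 0.6, 0.2]
opening: -0.001
```

>>> move_arm(
  moves=[
    [[-1,2,0,0,1],[-1,2,0,0,1],[-1,2,0,0,1]],
  ],
)

```text
clock: 5.57
tool_pos: [0.6442, 0.0207, 0.2403]
tool_rot: [-0.601, 0.37, -0.375, 0.601]
wrist_force: [-0.4, 0.0, 1.2]
opening: -0.003
```

>>> move_arm(
  moves=[
    [[-1,2,0,0,1],[-1,2,0,0,1],[-1,2,0,0,1]],
  ],
)

```text
clock: 5.82
tool_pos: [0.6432, 0.0229, 0.2403]
tool_rot: [-0.601, 0.37, -0.375, 0.601]
wrist_force: [0.5, 0.2, -0.6]
opening: 0.002
```

>>> move_arm(
  moves=[
    [[-1,2,0,0,1],[-1,2,0,0,1],[-1,2,0,0,1]],
  ],
)

```text
clock: 6.07
tool_pos: [0.6421, 0.025, 0.2403]
tool_rot: [-0.601, 0.37, -0.375, 0.601]
wrist_force: [0.1, -0.6, 0.1]
opening: 0.001
```

Run:
```python
from h import *
c=read_camera("wrist")["color"][100:300,150:400]; d=read_camera("side")["color"][90:250,170:370]
cv2.imwrite("pics/w3.png",np.hstack([cv2.resize(c,(400,320)),cv2.resize(d,(400,320))]))
```

```text
(no output)
```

View pics/w3.png

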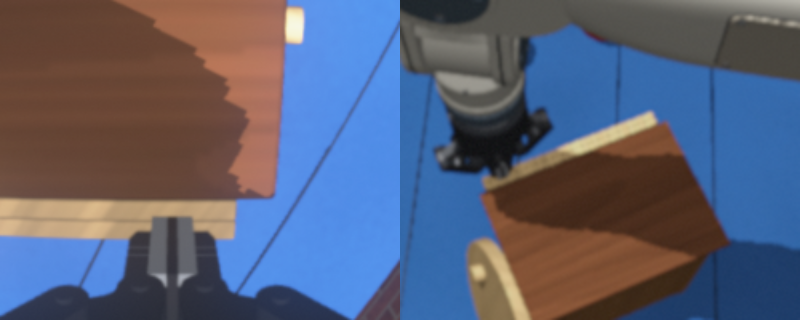

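The wrist crop shows the pads (172,217 to 285) drawn over the door's top strip. So the fingertips look higher than the door's top edge, and I triangulate to get the true height.

```bash
cat >> h.py <<'E'
def fray(c,uv):
    K=np.array(c["intrinsics"]); v=np.array([(uv[0]-K[0,2])/K[0,0],(uv[1]-K[1,2])/K[1,1]]); th=np.linalg.norm(v)
    q=np.r_[np.sin(th)*v/th,np.cos(th)]; return np.array(c["origin"]),R.from_quat(c["rotation"]).apply([q[0],-q[1],-q[2]])
def fproj(c,p):
    K=np.array(c["intrinsics"]); q=R.from_quat(c["rotation"]).inv().apply(np.array(p)-c["origin"])*[1,-1,-1]
    th=np.arctan2(np.hypot(q[0],q[1]),q[2]); return K[:2,2]+K[0,0]*th*q[:2]/np.hypot(q[0],q[1])
def tri(rs):
    A=0;b=0
    for o,d in rs:
        d=d/np.linalg.norm(d); P=np.eye(3)-np.outer(d,d); A=A+P; b=b+P@o
    p=np.linalg.solve(A,b); return p,[np.linalg.norm(np.cross(d/np.linalg.norm(d),p-o)) for o,d in rs]
E
python3 - <<'E'
from h import *
t=read_camera("top"); s=read_camera("side"); w=read_camera("wrist")
p=tri([fray(w,(321,223)),ray(t,(251.5,160))]); print("board far front w+t",p)
# side crop: (485,192)->px
f=lambda x,y:(170+(x-400)*.5,90+y*.5)
print("w+t+s",tri([fray(w,(321,223)),ray(t,(251.5,160)),ray(s,f(483,194))]))
print("near front t+s",tri([ray(t,(290,236)),ray(s,f(668,124))]))
print("door far outer corner w+t",tri([fray(w,(150+235*.625,100+238*.625)),ray(t,(261,161))]))
T=sensors.read_state()["tool_pos"]
for dz in (0,-.017): print(fproj(w,np.array(T)+[0,0,dz]))
E
```

```text
board far front w+t (array([0.66445558, 0.0551341 , 0.26429678]), [np.float64(0.0005609105831098122), np.float64(0.0005609105831097285)])
w+t+s (array([0.66162153, 0.05620969, 0.26840957]), [np.float64(0.0015788746559435738), np.float64(0.0019311271999328434), np.float64(0.002897122967108288)])
near front t+s (array([ 0.45559278, -0.04706127,  0.25733535]), [np.float64(0.003174422530217183), np.float64(0.0031744225302170965)])
door far outer corner w+t (array([0.66598138, 0.0292941 , 0.24904188]), [np.float64(0.00119678322054145), np.float64(0.0011967832205414626)])
[255.86055035 232.34079617]
[255.82116534 220.73760172]
```

Triangulation puts the door's top at about 0.250, as told, but the pads' end appears at z of about 0.25. The fingers are therefore passing over the door's top, not pressing its face. I back off, go 26 mm lower and come in again.

>>> move_arm(
  moves=[
    [[9,-18,0,0,1],[18,-36,0,0,1],[18,-36,0,0,1],[18,-36,-13,0,1],[18,-36,-26,0,1],[18,-36,-26,0,1],[18,-36,-26,0,1]],
  ],
)

```text
clock: 6.9
tool_pos: [0.6598, -0.0109, 0.214]
tool_rot: [-0.601, 0.371, -0.375, 0.601]
wrist_force: [-0.1, 0.6, -0.3]
opening: -0.0
```

Run:
```python
from h import *
w=read_camera("wrist"); s=read_camera("side"); c=w["color"][100:300,150:400]; d=s["color"][90:250,170:370]
T=np.array(sensors.read_state()["tool_pos"]); print(T)
for dz in (.04,.02,0,-.017): print(dz,fproj(w,T+[0,0,dz]),proj(s,T+[0,0,dz]))
cv2.imwrite("pics/w4.png",np.hstack([cv2.resize(c,(400,320)),cv2.resize(d,(400,320))]))
```

```text
[ 0.66034258 -0.01099716  0.21513667]
0.04 [256.95260042 270.73221561] [214.29159289 161.53264254]
0.02 [256.81466088 250.24382303] [215.16996396 165.08014398]
0 [256.70486101 233.65576074] [216.01047159 168.47472531]
-0.017 [256.6281515  221.91440538] [216.69692874 171.24713868]
```

View pics/w4.png

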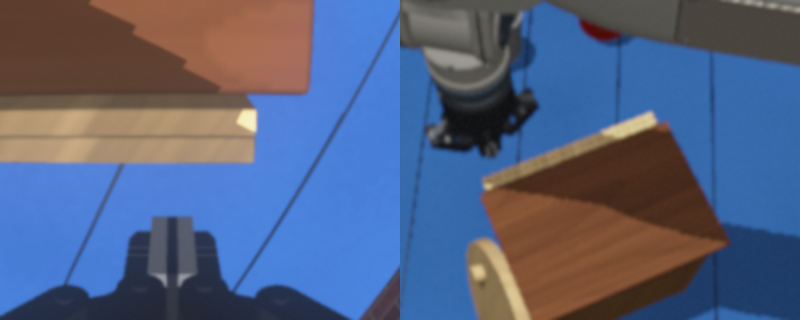

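The fingertips now sit near z of about 0.215, 35 mm below the door's top, still in front of its face and about 35 mm in from the free edge.

>>> move_arm(
  moves=[
    [[-3,7,0,0,1],[-7,14,0,0,1],[-7,14,0,0,1],[-8,16,0,0,1],[-8,16,0,0,1]],
  ],
)

```text
clock: 7.42
tool_pos: [0.6522, 0.0056, 0.2155]
tool_rot: [-0.601, 0.37, -0.375, 0.602]
wrist_force: [0.5, -0.1, 0.4]
opening: 0.002
```

>>> move_arm(
  moves=[
    [[-1,2,0,0,1],[-1,2,0,0,1],[-1,2,0,0,1]],
  ],
)

```text
clock: 7.67
tool_pos: [0.6512, 0.0076, 0.2155]
tool_rot: [-0.601, 0.37, -0.375, 0.602]
wrist_force: [1.1, 1.1, 0.0]
opening: 0.0
```

>>> move_arm(
  moves=[
    [[-1,2,0,0,1],[-1,2,0,0,1],[-1,2,0,0,1]],
  ],
)

```text
clock: 7.92
tool_pos: [0.6501, 0.0097, 0.2155]
tool_rot: [-0.601, 0.37, -0.375, 0.602]
wrist_force: [-0.1, 0.0, -0.2]
opening: -0.002
```

>>> move_arm(
  moves=[
    [[-1,2,0,0,1],[-1,2,0,0,1],[-1,2,0,0,1]],
  ],
)

```text
clock: 8.17
tool_pos: [0.6494, 0.0112, 0.2155]
tool_rot: [-0.601, 0.369, -0.376, 0.601]
wrist_force: [2.2, -5.3, -1.1]
opening: -0.001
```

>>> move_arm(
  moves=[
    [[-1,2,0,0,1],[-1,2,0,0,1],[-1,2,0,0,1]],
  ],
)

```text
clock: 8.42
tool_pos: [0.6488, 0.0125, 0.2155]
tool_rot: [-0.601, 0.369, -0.376, 0.601]
wrist_force: [4.0, -4.8, -0.9]
opening: 0.0
```

>>> move_arm(
  moves=[
    [[-1,2,0,0,1],[-1,2,0,0,1],[-1,2,0,0,1]],
  ],
)

```text
clock: 8.67
tool_pos: [0.6483, 0.0136, 0.2155]
tool_rot: [0.601, -0.369, 0.377, -0.601]
wrist_force: [3.2, -5.9, -2.6]
opening: 0.0
```

>>> move_arm(
  moves=[
    [[-1,2,0,0,1],[-1,2,0,0,1],[-1,2,0,0,1]],
  ],
)

```text
clock: 8.92
tool_pos: [0.6478, 0.0146, 0.2155]
tool_rot: [0.601, -0.368, 0.378, -0.6]
wrist_force: [3.4, -6.0, -0.9]
opening: 0.002
```

>>> move_arm(
  moves=[
    [[-1,2,0,0,1],[-2,4,0,0,1],[-2,4,0,0,1]],
  ],
)

```text
clock: 9.17
tool_pos: [0.6472, 0.016, 0.2156]
tool_rot: [0.602, -0.367, 0.38, -0.599]
wrist_force: [6.7, -14.3, -3.4]
opening: -0.004
```

The force jumped to 16 N, so the door is at its inner stop and the catch must have let go. I take the finger off quickly.

>>> move_arm(
  moves=[
    [[18,-37,0,0,1],[36,-73,5,0,1],[54,-108,30,0,1],[58,-116,60,0,1],[58,-116,90,0,1],[58,-116,100,0,1],[58,-116,100,0,1],[58,-116,100,0,1],[58,-116,100,0,1],[58,-116,100,0,1],[58,-116,100,0,1],[58,-116,100,0,1]],
  ],
)

```text
clock: 10.17
tool_pos: [0.7049, -0.0997, 0.315]
tool_rot: [0.602, -0.368, 0.379, -0.599]
wrist_force: [0.4, 0.9, -0.0]
opening: -0.002
```

Run:
```python
from h import *
w=read_camera("wrist"); s=read_camera("side"); print(sensors.read_state()["tool_pos"])
cv2.imwrite("pics/w5.png",np.hstack([cv2.resize(w["color"],(400,300)),cv2.resize(s["color"][50:200,170:370],(400,300))]))
```

```text
[ 0.70502987 -0.09985988  0.31530535]
```

View pics/w5.png

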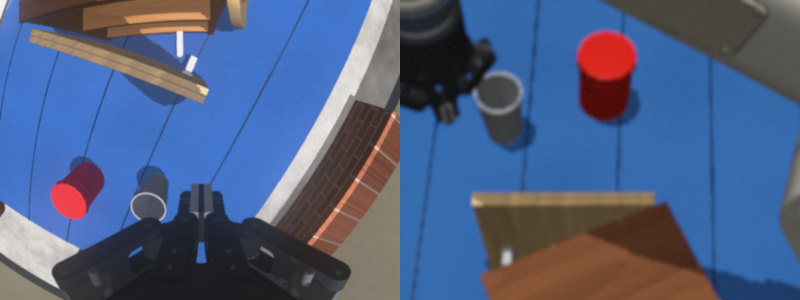

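The door stands ajar. In the wrist view its top runs from (30,38) at the hinge to (208,97) at the free edge, with the plunger showing white at (190,65). I measure its angle and plan the path of the finger behind it.

Run:
```python
from h import *
w=read_camera("wrist"); k=1.28
def oz(uv,z):
    o,d=fray(w,uv); return (o+d*(z-o[2])/d[2])[:2]
P={n:oz((u*k,v*k),.252) for n,(u,v) in dict(hin=(36,29),hout=(31,41),fin=(209,90),fout=(206,103)).items()}
print(P)
n=np.array([.4472,-.8944]); y=np.array([-.8944,-.4472])
h=np.array([.4711,-.0514])+.005*n
for a,b in (("hin","fin"),("hout","fout")):
    v=P[b]-P[a]; print(np.linalg.norm(v),np.arctan2(v@n,-v@y))
f=(P["fin"]+P["fout"])/2; v=f-h; print("from hinge",np.linalg.norm(v),np.arctan2(v@n,-v@y))
th=np.arctan2(v@n,-v@y)
pp=lambda a,r,off:h+r*(-y*np.cos(a)+n*np.sin(a))+off*(n*np.cos(a)+y*np.sin(a))
T=np.array(sensors.read_state()["tool_pos"])[:2]
print("th",th,"T",T)
# entry: r=.185, centre 28 mm behind midplane
e=pp(th,.190,-.032); print("entry",e,"n wrt board front",(e-(np.array([.5256,.0765])+.075*n))@n)
r=.17
for a in np.linspace(th,1.65,9):
    q=pp(a,r,-.020); print(round(a,2),np.round(q,3),np.round((q-e)*1e3), "rad",np.linalg.norm(q).round(3))
```

```text
{'hin': array([ 0.47540426, -0.04875959]), 'hout': array([ 0.47394686, -0.06362731]), 'fin': array([ 0.68450897, -0.03791363]), 'fout': array([ 0.68761679, -0.05061537])}
0.20938580149301717 0.4118255239696331
0.2140657613396548 0.40282534246623897
from hinge 0.21304333011126866 0.4091364048789314
th 0.4091364048789314 T [ 0.7050547  -0.09990557]
entry [ 0.66130457 -0.01356882] n wrt board front 0.06624919455536586
0.41 [ 0.642 -0.027] [-19. -13.] rad 0.643
0.56 [ 0.644 -0.053] [-17. -39.] rad 0.647
0.72 [ 0.643 -0.08 ] [-18. -66.] rad 0.648
0.87 [ 0.637 -0.105] [-24. -92.] rad 0.646
1.03 [ 0.628 -0.13 ] [ -34. -117.] rad 0.641
1.18 [ 0.614 -0.153] [ -47. -140.] rad 0.633
1.34 [ 0.598 -0.174] [ -64. -160.] rad 0.622
1.49 [ 0.578 -0.191] [ -83. -178.] rad 0.609
1.65 [ 0.556 -0.206] [-106. -192.] rad 0.593
```

Door angle is about 0.41 rad. The finger goes over it and comes down behind the door.

>>> move_arm(
  moves=[
    [[-15,32,0,0,1],[-30,64,0,0,1],[-44,95,0,0,1],[-44,95,0,0,1],[-44,95,0,0,1],[-44,95,-30,0,1],[-44,95,-60,0,1],[-44,95,-90,0,1],[-44,95,-97,0,1],[-44,95,-97,0,1]],
  ],
)

```text
clock: 11.15
tool_pos: [0.6604, -0.0057, 0.2161]
tool_rot: [0.602, -0.369, 0.378, -0.598]
wrist_force: [0.2, 0.2, 0.9]
opening: -0.002
```

Run:
```python
from h import *
w=read_camera("wrist"); s=read_camera("side"); st=sensors.read_state(); print(st["tool_pos"],st["wrist_force"])
cv2.imwrite("pics/w6.png",np.hstack([cv2.resize(w["color"],(400,300)),cv2.resize(s["color"][50:200,170:370],(400,300))]))
```

```text
[ 0.66177168 -0.0056203   0.21977158] [0.0142151  0.22389013 0.43694336]
```

View pics/w6.png

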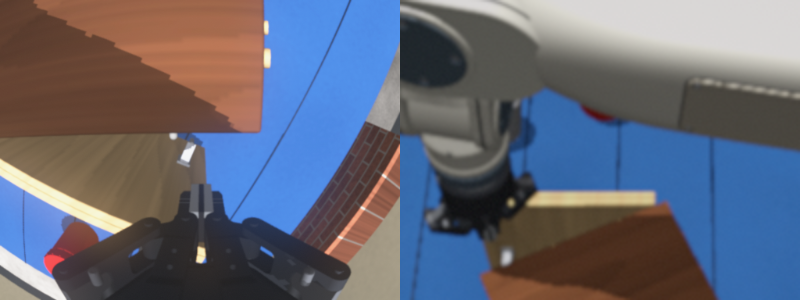

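The finger is behind the door's free end, between it and the carcass, and touches nothing. I swing the door along an arc.

>>> move_arm(
  moves=[
    [[-9,-5,0,0,1],[-17,-11,0,0,1],[-19,-21,0,0,1],[-18,-31,0,0,1],[-18,-41,0,0,1],[-17,-51,0,0,1],[-17,-61,0,0,1],[-18,-71,0,0,1],[-20,-81,0,0,1],[-22,-91,0,0,1],[-25,-101,0,0,1],[-28,-110,0,0,1]],
  ],
)

```text
clock: 12.25
tool_pos: [0.6335, -0.1167, 0.2196]
tool_rot: [0.602, -0.367, 0.38, -0.599]
wrist_force: [-0.5, 0.5, 0.7]
opening: -0.004
```

>>> move_arm(
  moves=[
    [[-3,-7,0,0,1],[-6,-15,0,0,1],[-12,-25,0,0,1],[-19,-36,0,0,1],[-26,-46,0,0,1],[-33,-55,0,0,1],[-40,-62,0,0,1],[-47,-68,0,0,1],[-52,-72,0,0,1],[-56,-75,0,0,1],[-58,-77,0,0,1],[-58,-77,0,0,1]],
  ],
)

```text
clock: 13.25
tool_pos: [0.5751, -0.194, 0.2198]
tool_rot: [0.602, -0.367, 0.38, -0.599]
wrist_force: [0.2, 0.1, -0.5]
opening: 0.005
```

Run:
```python
from h import *
w=read_camera("wrist"); s=read_camera("side"); st=sensors.read_state(); print(st["tool_pos"],st["wrist_force"])
cv2.imwrite("pics/w7.png",np.hstack([cv2.resize(w["color"],(400,300)),cv2.resize(s["color"][50:200,170:370],(400,300))]))
```

```text
[ 0.57557027 -0.19353965  0.21968311] [0.98636899 0.09688146 1.11334677]
```

View pics/w7.png

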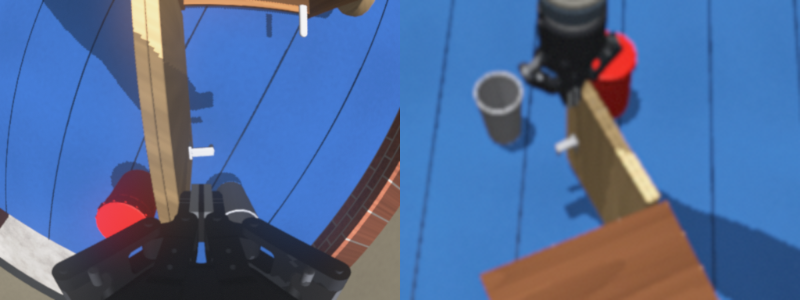

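The door stands about square to the front, with the finger just behind it on the free-edge side. I back the finger away from the back face and then go up.

>>> move_arm(
  moves=[
    [[9,5,0,0,1],[18,9,0,0,1],[24,12,0,0,1],[24,12,30,0,1],[24,12,65,0,1],[24,12,100,0,1],[24,30,130,0,1],[24,60,130,0,1],[24,90,130,0,1],[24,120,130,0,1],[24,120,130,0,1],[24,120,130,0,1]],
  ],
)

```text
clock: 14.35
tool_pos: [0.6002, -0.0714, 0.3498]
tool_rot: [0.602, -0.366, 0.379, -0.6]
wrist_force: [1.7, -0.3, 0.2]
opening: -0.001
```

Run:
```python
from h import *
w=read_camera("wrist"); s=read_camera("side"); t=read_camera("top"); st=sensors.read_state(); print(st["clock"],st["tool_pos"],st["wrist_force"])
a=np.vstack([np.hstack([cv2.resize(w["color"],(400,300)),cv2.resize(s["color"],(400,300))])])
b=cv2.resize(t["color"][120:300,170:420],(400,288)); cv2.imwrite("pics/w8.png",np.vstack([a,np.hstack([b,b*0])]))
for n,c,lo,hi in (("top",t,(300,130),(420,290)),("side",s,(230,40),(345,130))):
    try: m=comp(masks(c)["red"],lo,hi); print(n,"red",np.argwhere(m).mean(0)[::-1])
    except Exception as e: print(n,e)
    z=cv2.imread(f"pics/{n}0.png"); m=comp(masks(dict(color=z))["red"],lo,hi); print("  was",np.argwhere(m).mean(0)[::-1])
```

```text
14.5 [ 0.59995141 -0.07383547  0.34932474] [ 1.1348148  -0.28153722 -0.41736051]
top max() iterable argument is emptyTraceback (most recent call last):
  File "<stdin>", line 8, in <module>
  File "h.py", line 20, in comp
    a,i=max(out); return (l==i).astype(np.uint8)
        ~~~^^^^^
ValueError: max() iterable argument is empty
```

View pics/w8.png

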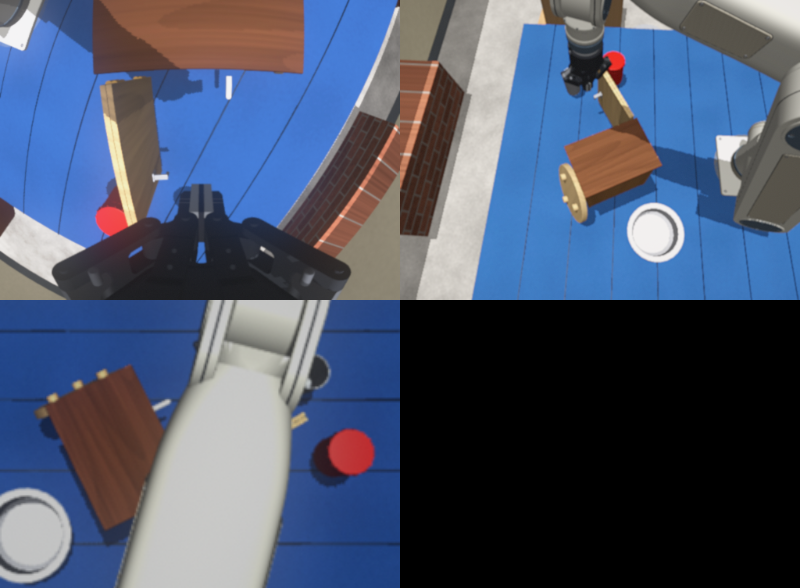

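The door stands wide open and the hand is clear above the gap. The tumbler, box, pot and chakla are where they were. One numeric check of the door's free end in the top view (about px 357,195), then I hand in.

Run:
```python
from h import *
t=read_camera("top"); n=np.array([.4472,-.8944]); y=np.array([-.8944,-.4472]); h=np.array([.4711,-.0514])+.005*n
m=masks(t)["door"].copy(); m[:, :335]=0; m[:,375:]=0; m[:170]=0; m[215:]=0
q=np.argwhere(m)[:,::-1]; u=q[q[:,0].argmax()]; p=onz(t,u,.252); v=p-h
ang=np.arctan2(v@n,-v@y); print(len(q),u,p,np.linalg.norm(v),"angle",ang)
st=sensors.read_state(); print(st["clock"],np.round(st["dq"],3),st["wrist_force"])
if 1.38<ang<1.75: bot.close_job(); print("handed in")
```

```text
49 [361 194] [ 0.57269774 -0.24292919] 0.21180922823075948 angle 1.5461616348834566
14.55 [-0.01  -0.001 -0.004 -0.002  0.001  0.001] [ 0.31178311 -0.3326114   0.08891861]
the job is handed in; nothing more can be done
handed in
```

The cupboard door is open and I've handed the job in at about 14.6 s. At the last check it stood at about 1.55 rad, just short of square to the front.

- **Press:** I pressed the shut door near its free edge with the closed fingertips. The force was about 7 N while it moved, then jumped to 16 N at the inner stop. When I took the finger off, the spring threw the door to about 0.41 rad.
- **Swing:** I put a finger down behind the door from above and pushed it round in an arc, without gripping it. Then I drew the finger away and lifted it clear.
- **Last checks:** The hand was clear of everything, with wrist force under 1 N. The door was measured in a single picture, so I didn't measure whether it was still moving.
- **Failed or disagreed:**
  - My first approach passed over the door's top without touching it. The fingertips showed about 15–25 mm higher in the pictures than the stated 17 mm ahead of the tool point, so I came in 26 mm lower.
  - My numeric check of the masala box position failed with an error. That the tumbler, masala box, patila and chakla stayed put rests on comparing pictures by eye, and the arm partly hid the tumbler at the end.

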